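# Ring the pass bell and hold up the loaded mould tray

## Robot

A 6-joint arm with a two-finger parallel gripper is mounted at the origin on the work surface. World frame = base frame: x ahead of the robot, y to its left, z up, the work surface at z = 0. Lengths are in m, angles in rad, forces in N, time in s.
With the tool pointing down it reaches from about 0.425 to 0.95 m from the base axis. Payload 3.5 kg.
Tool frame: the origin (TCP) lies at the very end of the fingers, on their centre line; the grasp point (between the pads) lies 19 mm behind it; y points along the fingers, z is the direction in which the jaws open and shut, and the axes are right-handed (so a half turn about y gives the same grasp; the last joint's range is limited). The gripper opens to 85 mm and grips with 20 to 120 N. Pads are 22 mm wide; open, the fingers measure 114 mm over their backs; the gripper's body (76 mm by 85 mm) begins 54 mm behind the grasp point. The pads swing forward as they close: fully open they stand 13 mm farther back than shut.
Start: joints at [1.014, 0.286, 1.577, -0, 1.279, -0.15], TCP at [0.267, 0.62, 0.231] pointing down, gripper open.
Joint ranges: [-2.77, 2.77], [-0.9, 2.22], [0.21, 2.48], [-1.53, 4.67], [0.24, 2.81], [-2.84, 2.84]. Speed limits (rad/s): [2.79, 2.79, 3.14, 3.14, 3.14, 3.14].

## Interface

Orientations are given as a unit quaternion [x, y, z, w].
In Python, from plant import ctrl, cams gives the robot as it stands.
- The arm moves only by the tool play_rows, never from a script. Its argument "steps" is a list of rows, each an object of numbers: "claw": the finger opening in cm, from 0 to 8.54; "tx", "ty", "tz": the shift along the tool's x, y, z in cm; "ax", "ay", "az": the turn, a rotation vector about the tool's x, y, z in degrees. A call has 1 to 12 rows; each row is the pose to reach, as a shift and turn from the pose commanded when the call began, along the tool's axes at that moment; what a row does not reach only later rows make up. A row lasts 1/12 s, in which the tool goes at most 41.7 mm and 7.16 degrees, less where a joint would pass 70% of its speed; a pose out of reach is approached as far as the arm can. A call with a gripper value outside its range is refused whole. The fingers move at their own pace and stop on an object; "grip_force" is the grip in N (left out, the last holds). Time passes only in rows, so rows that repeat a pose let the fingers close. It gives the time, the measured TCP pose, the force and the opening at its end, in the units of the state.
- ctrl.get_state(): the state, without advancing time (a new reading comes with each control period).
- cams.read_camera(name): name is "side" or "top" or "wrist"; returns (picture, depth): 400x640x3 uint8, blue, green, red; 400x640 float32, m along the optical axis (not along the pixel's ray), 0 where there is no reading.
- cams.camera_model(name): a dict with "intrinsics" (3x3 intrinsics, pixels), "distortion" ([k1, k2, p1, p2, k3] as OpenCV has them; the pictures are not rectified), "rvec" (rotation vector, rad) and "tvec" (3), from world to camera coordinates, as OpenCV has them; the wrist camera has in their place "tool_from_camera" (4x4, takes a point from camera to tool coordinates, whose origin is the TCP and whose axes are the tool frame's). Camera axes: x right, y down, z forward; pixel columns grow to the right and rows downward; lengths in m; the calibration is good to about 2 mm. A picture is of the moment at which its call begins: read the wrist's pose just before it. camera_model takes no time and is no camera call.
- ctrl.sign_off(): hands the job in, once; it reports no verdict.
The state is a dict: "time": time; "qpos": joint angles; "dq": joint speeds; "joint_efforts": joint torques, N m; "eef_pos": TCP position; "tcp_rot": TCP orientation; "contact_force": force on the tool from outside, world axes, zero at the start; "wrist_torque": the same for the moment, N m; "opening": opening from 0.0 (shut) to 1.0 (fully open).
Only numpy, scipy, OpenCV 4.12 (cv2) and the standard library are available. Lean on these libraries where they do the work, as an engineer would, in place of code of your own. Each camera call takes 0.05 s, during which the arm holds its last target.

## Task

Ring for a colleague by pressing the desk bell's plunger down to its stop, then take the aluminium carrying tray that has the three white moulds standing on it (not the empty one) by its handle, lift it straight up at least 10 cm clear of its wire rack and keep it level and still in the air, ready to be handed over. The moulds must stay standing on the tray, nothing else on the bench may be shifted, and you finish while still holding the tray up: do not put it down or let go.

Things in the scene. Friction and masses are not known exactly. Their poses are not given: they have to be found in the camera images.
- plunger (a joint): the desk bell's spring plunger: 0 at rest, grows as it is pressed straight down, 0.008 m at its stop; the spring pushes back with 1.6 N at rest, 4.8 N at the stop, and returns it when let go
- bell_head (a point): centre of the top face of the bell's plunger head, a steel disc 22 mm across and 8 mm thick, 66 mm above the bench at rest; below it is a steel dome 84 mm across and 43 mm high, on a black base 92 mm across, fixed to the bench. It moves down with the plunger
- bell: the desk bell's housing (black base with steel dome); origin at the centre of its underside on the bench; fixed
- tray_grip (a point): centre of the handle bar of the loaded aluminium tray, the one to lift. The bar is flat-sided, runs along the tray's x over its middle, 126 mm long, 12 mm wide (y), 16 mm tall, on two posts 8 mm thick at x = -55 and +55 mm (102 mm clear between). Its centre is 110 mm above the tray's underside, 130 mm above the bench at the start; z is up
- tray: the same loaded tray: plate 210 mm (x) x 120 mm (y), 4 mm thick, with a rim 14 mm high; origin at the centre of its underside, 110 mm below the bar's centre, same axes; loose, about 0.4 kg, 0.6 kg with its moulds; balances close to the bar's centre
- mould_a_mid (a point): white plastic kidney-shaped mould standing closed end up on the tray that must be lifted, 46 x 36 mm in plan, 50 mm high, about 60 g, standing loose; the point is its centre, half-way up
- mould_b_mid (a point): white plastic kidney-shaped mould standing closed end up on the tray that must be lifted, 46 x 36 mm in plan, 50 mm high, about 60 g, standing loose; the point is its centre, half-way up
- mould_c_mid (a point): white plastic kidney-shaped mould standing closed end up on the tray that must be lifted, 46 x 36 mm in plan, 50 mm high, about 60 g, standing loose; the point is its centre, half-way up
- rack_a: low fixed steel wire rack under the loaded tray, 230 x 140 mm, top 20 mm above the bench; origin at the centre of its underside
- rack_b: the same kind of fixed rack under the empty tray
- empty_tray_grip (a point): centre of the handle bar of the second, empty tray, which is of the same make and size as the loaded one: to be left alone
- empty_tray: the same empty tray; origin at the centre of its underside
- spare_a_mid (a point): centre of a spare mould (same as the others) standing on the bench beyond the work, to the left; leave alone
- spare_b_mid (a point): centre of another spare mould standing on the bench beyond the middle of the work; leave alone
- spatula: spatula 260 mm long lying at the right of the bench; leave alone
- spoon: spoon 200 mm long lying beyond the work; leave alone
- bowl: steel mixing bowl 210 mm across, 95 mm high, fixed at the left side; origin at the centre of its underside
Things that resemble listed ones, but are neither listed nor needed, are in the scene too. Leave any blue look-alike of the empty_tray alone. What is shaped like the bell but purple is not meant.

How it is judged:
By the outcome, as a careful person would: the job done as asked, in the order asked, and still so for the second after the job is handed in, while the arm keeps its last pose, push and grip.
It also fails if it takes over 48 s, if anything falls off the work surface, if the arm or the gripper's body presses on something with over 40 N, if the wrist force passes 120 N, or if a joint passes its speed limit or range.

## Working session

There is one attempt and no reset: what is moved stays moved. The work goes in short steps, Python scripts to look and compute and a tool call to move; the robot and the scene stay as the last step left them, time stands still between calls to the robot, and variables do not carry over. Pictures are saved under pics/ and viewed, and the job is handed in when it is done.

Besides the shell and the picture viewer there is one more tool, called after "Request:" as a command line: name --argument value ..., lists and objects as JSON in quotes. play_rows: Moves the arm, as the interface text tells. Its arguments: {"type":"object","properties":{"steps":{"type":"array","items":{"type":"object","properties":{"claw":{"type":"number"},"tx":{"type":"number"},"ty":{"type":"number"},"tz":{"type":"number"},"ax":{"type":"number"},"ay":{"type":"number"},"az":{"type":"number"}}}},"grip_force":{"type":"number"}},"required":["steps"]}

```bash
mkdir -p pics; ls
python3 - <<'E'
from plant import ctrl,cams
import cv2,numpy as np
s=ctrl.get_state();print({k:np.round(v,3).tolist() for k,v in s.items()})
for n in("side","top"):
    p,d=cams.read_camera(n);cv2.imwrite(f"pics/{n}0.png",p);np.save(f"{n}0.npy",d)
    m=cams.camera_model(n);print(n,{k:np.round(v,4).tolist() for k,v in m.items()})
E
```

```text
pics
{'time': 0.0, 'qpos': [1.014, 0.287, 1.578, -0.0, 1.279, -0.15], 'dq': [-0.0, 0.0, 0.001, -0.002, 0.001, -0.0], 'joint_efforts': [-0.001, -40.598, -29.263, -0.0, 0.006, -0.0], 'eef_pos': [0.267, 0.619, 0.23], 'tcp_rot': [0.693, -0.143, 0.143, -0.692], 'contact_force': [-0.855, -0.252, -0.131], 'wrist_torque': [-0.016, -0.002, 0.001], 'opening': 1.0}
side {'intrinsics': [[387.5118, 0.0, 314.0693], [0.0, 387.5118, 198.2194], [0.0, 0.0, 1.0]], 'distortion': [-0.0836, 0.0, 0.0, 0.0, 0.0], 'rvec': [0.8202, -2.3432, 1.3226], 'tvec': [0.3929, 0.2135, 1.1894]}
top {'intrinsics': [[491.9871, 0.0, 316.0803], [0.0, 491.9871, 197.6696], [0.0, 0.0, 1.0]], 'distortion': [-0.0294, 0.0, 0.0, 0.0, 0.0], 'rvec': [2.1259, -2.131, 0.1669], 'tvec': [0.0502, 0.4769, 1.554]}
```

View pics/side0.png

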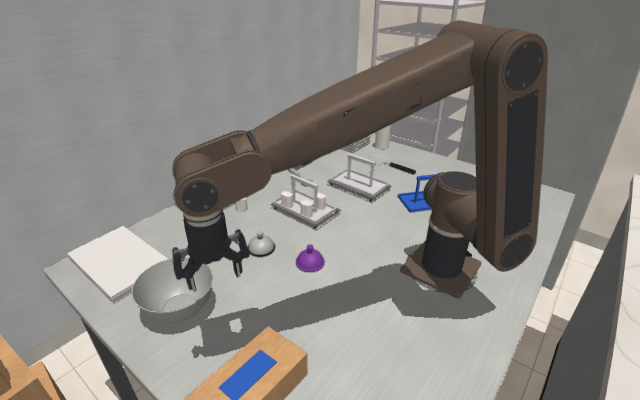

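View pics/top0.png

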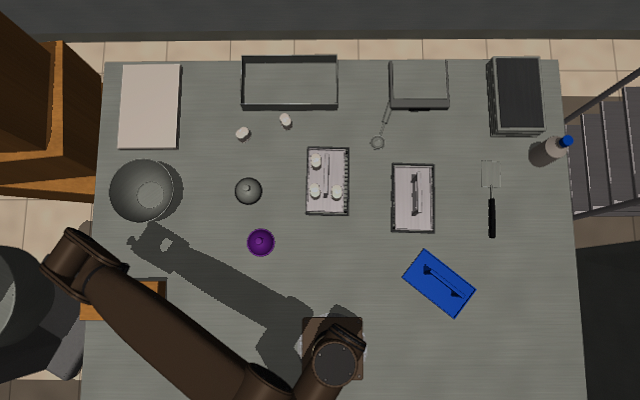

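Candidates in the top view are as follows. Bells: steel (248,191) and purple (260,242, not meant). Trays: loaded (327,181), empty grey (412,198), blue (439,283). By the description I choose the steel bell and the tray with moulds, and I'll check both in a close crop.

```bash
cat > h.py <<'E'
import cv2,numpy as np
from scipy.spatial.transform import Rotation as R
def ray(m,uv):
    K=np.array(m["intrinsics"]);D=np.array(m["distortion"])
    p=cv2.undistortPoints(np.array(uv,float).reshape(-1,1,2),K,D).reshape(-1,2)
    r=R.from_rotvec(np.ravel(m["rvec"])).as_matrix();t=np.ravel(m["tvec"])
    d=np.c_[p,np.ones(len(p))]
    return -r.T@t, d@r   # origin, dirs (unit depth)
def onplane(m,uv,z):
    o,d=ray(m,uv);return o+d*((z-o[2])/d[:,2])[:,None]
def deproj(m,uv,dep):
    o,d=ray(m,uv);return o+d*np.asarray(dep)[:,None]
def proj(m,P):
    return cv2.projectPoints(np.array(P,float).reshape(-1,3),np.array(m["rvec"],float),np.array(m["tvec"],float),np.array(m["intrinsics"]),np.array(m["distortion"]))[0].reshape(-1,2)
E
python3 - <<'E'
from h import *
from plant import cams
m=cams.camera_model("top");p=cv2.imread("pics/top0.png");d=np.load("top0.npy")
c=p[130:230,220:360];cv2.imwrite("pics/crop0.png",cv2.resize(c,None,fx=5.5,fy=5.5,interpolation=cv2.INTER_CUBIC))
vv,uu=np.mgrid[100:240,210:450];uv=np.c_[uu.ravel(),vv.ravel()]
dd=d[vv,uu].ravel();P=deproj(m,uv,dd);P[dd==0]=np.nan
Z=P[:,2].reshape(vv.shape)
H=np.nan_to_num(Z);cv2.imwrite("pics/h0.png",cv2.resize(np.clip(H*1700,0,255).astype(np.uint8)[:, :],None,fx=3.3,fy=3.3,interpolation=cv2.INTER_NEAREST))
# bell head
bb=(uu.ravel()>230)&(uu.ravel()<268)&(vv.ravel()<212)&(vv.ravel()>170)
print("bench z",np.nanmedian(P[:,2]))
s=bb&(P[:,2]>0.055);print("head n",s.sum(),np.nanmean(P[s],0),uv[s].mean(0),"max",np.nanmax(P[bb,2]))
s=bb&(P[:,2]>0.015);print("dome",s.sum(),np.nanmean(P[s],0),uv[s].mean(0))
for u0,u1,n in((300,355,"loaded"),(385,440,"empty")):
    b=(uu.ravel()>u0)&(uu.ravel()<u1)&(vv.ravel()>140)
    s=b&(P[:,2]>0.11);q=P[s];r=cv2.minAreaRect((q[:,:2]*1000).astype(np.float32));print(n,s.sum(),q.mean(0),q.max(0),r)
    s=b&(P[:,2]>0.012);q=P[s];r=cv2.minAreaRect((q[:,:2]*1000).astype(np.float32));print(" all",s.sum(),r)
    s=b&(P[:,2]>0.06)&(P[:,2]<.085);print(" moulds",s.sum())
E
```

```text
bench z 0.0007926920185049591
head n 36 [0.50761388 0.27479795 0.06483126] [245.66666667 187.22222222] max 0.07226397358155245
dome 459 [0.50432265 0.27229679 0.03411941] [247.83442266 189.97821351]
loaded 160 [0.5368753  0.01723725 0.13678447] [0.60082176 0.02385119 0.14476688] ((537.980712890625, 17.12049102783203), (11.863624572753906, 125.54143524169922), 87.31761169433594)
 all 2719 ((535.9551391601562, 11.050102233886719), (141.9634246826172, 239.15455627441406), 88.57748413085938)
 moulds 385
empty 194 [ 0.47889073 -0.26330171  0.1350905 ] [ 0.53981749 -0.25652583  0.14614376] ((477.70404052734375, -263.9267578125), (14.157594680786133, 124.24085235595703), 89.4842529296875)
 all 2739 ((481.2703857421875, -268.1026611328125), (138.90553283691406, 232.96920776367188), 88.59378051757812)
 moulds 19
```

View pics/crop0.png

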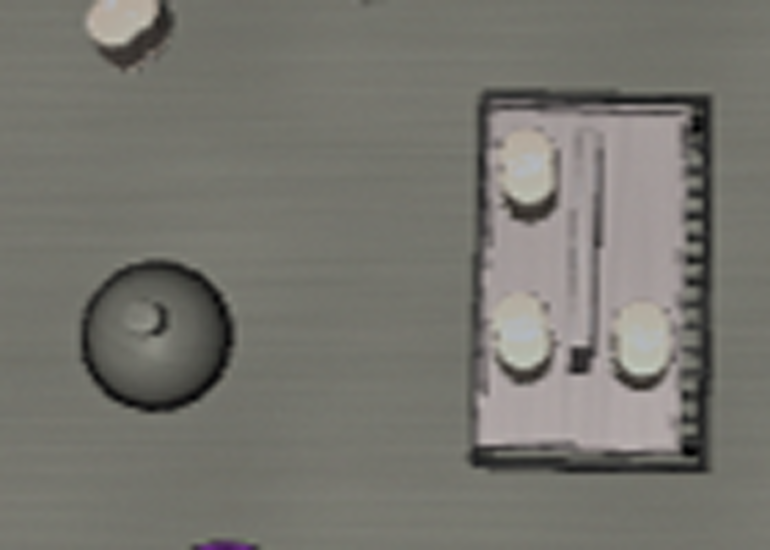

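View pics/h0.png

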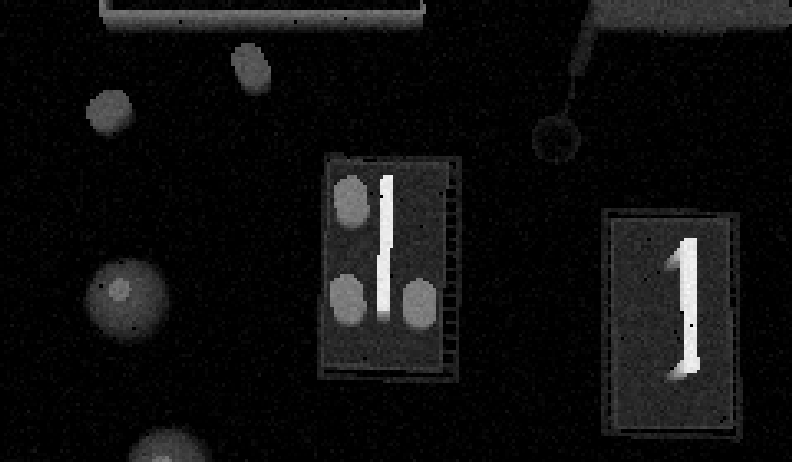

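The crop shows the steel bell with its head at about (246,187). It also shows the loaded tray with moulds at about (315,160), (315,190) and (337,191), and its bar at about (327,175). Both choices are confirmed. Next I compute the tool axes and the move numbers.

```bash
cat > mv.py <<'E'
from h import *
from plant import ctrl,cams
def axes():
    s=ctrl.get_state();return s,R.from_quat(s["tcp_rot"]),np.array(s["eef_pos"])
def need(target,jaw=None):
    s,r,p=axes();M=r.as_matrix()
    print("t",s["time"],"pos",p.round(4),"F",np.round(s["contact_force"],2),"op",round(float(s["opening"]),3))
    print("axes x,y,z:",M.T.round(3).tolist())
    print("shift cm",(100*M.T@(np.array(target)-p)).round(2))
    if jaw is not None:
        for sg in(1,-1):
            z=sg*np.array(jaw,float);z[2]=0;z/=np.linalg.norm(z);y=np.array([0,0,-1.]);x=np.cross(y,z)
            print("rotvec deg",(np.degrees((r.inv()*R.from_matrix(np.c_[x,y,z])).as_rotvec())).round(2))
E
python3 - <<'E'
from mv import *
print(np.round(cams.camera_model("wrist")["tool_from_camera"],4).tolist(),np.round(cams.camera_model("wrist")["intrinsics"],1).tolist())
need([0.44,0.274,0.2],[-np.sin(0),1,0])
# refine bar: pixel centroid rays, direction
m=cams.camera_model("top");d=np.load("top0.npy")
vv,uu=np.mgrid[140:225,300:355];uv=np.c_[uu.ravel(),vv.ravel()];P=deproj(m,uv,d[vv,uu].ravel())
s=P[:,2]>0.115;Q=onplane(m,uv[s],0.138);e=cv2.fitLine(Q[:,:2].astype(np.float32),cv2.DIST_HUBER,0,.001,.001).ravel();print("bar line",e,np.degrees(np.arctan2(e[1],e[0])),Q.min(0),Q.max(0))
vv,uu=np.mgrid[170:212,230:268];uv=np.c_[uu.ravel(),vv.ravel()];P=deproj(m,uv,d[vv,uu].ravel())
s=P[:,2]>0.054;Q=onplane(m,uv[s],0.066);print("head",Q.mean(0),Q.min(0),Q.max(0))
E
```

```text
[[0.0013, 0.9512, 0.3086, -0.0793], [0.0, -0.3086, 0.9512, -0.142], [1.0, -0.0012, -0.0004, 0.0003], [0.0, 0.0, 0.0, 1.0]] [[333.6, 0.0, 318.5], [0.0, 333.6, 194.1], [0.0, 0.0, 1.0]]
t 0.1 pos [0.2667 0.6194 0.23  ] F [ 1.2   0.48 -0.25] op 1.001
axes x,y,z: [[0.918, -0.396, -0.0], [-0.001, -0.002, -1.0], [0.396, 0.918, -0.002]]
shift cm [ 29.58   3.05 -24.86]
rotvec deg [  0.12 -23.31  -0.04]
rotvec deg [6.0000e-02 1.5669e+02 1.6000e-01]
bar line [ 0.99880666 -0.04883961  0.54970074  0.01649438] -2.7994173 [ 0.38003007 -0.06766263  0.138     ] [0.63234306 0.08754034 0.138     ]
head [0.50604654 0.27481347 0.066     ] [0.44641436 0.25300239 0.066     ] [0.56391427 0.31097053 0.066     ]
```

Request:
play_rows --steps '[{"claw":0,"tx":2.5,"tz":-2,"ay":-2},{"claw":0,"tx":5,"tz":-4,"ay":-4},{"claw":0,"tx":7.5,"tz":-6,"ay":-6},{"claw":0,"tx":10,"tz":-8.5,"ay":-8},{"claw":0,"tx":12.5,"tz":-10.5,"ay":-10},{"claw":0,"tx":15,"tz":-12.5,"ay":-12},{"claw":0,"tx":17.5,"tz":-14.5,"ay":-14},{"claw":0,"tx":20,"tz":-17,"ay":-16},{"claw":0,"tx":22.5,"tz":-19,"ay":-18},{"claw":0,"tx":25,"tz":-21,"ay":-20},{"claw":0,"tx":27.5,"ty":1,"tz":-23,"ay":-22},{"claw":0,"tx":29.6,"ty":2,"tz":-24.9,"ay":-23.3}]' --grip_force 40

```text
invalid input at $.steps[0]: expected keys claw, tx, ty, tz, ax, ay, az
```

Request:
play_rows --steps '[{"claw":0},{"claw":0},{"claw":0}]'

```text
invalid input at $.steps[0]: expected keys claw, tx, ty, tz, ax, ay, az
```

```bash
cat >> mv.py <<'E'
def wrist(name):
    s,r,p=axes();im,d=cams.read_camera("wrist");cv2.imwrite(f"pics/{name}.png",im);np.save(f"{name}.npy",d)
    m=dict(cams.camera_model("wrist"));T=np.eye(4);T[:3,:3]=r.as_matrix();T[:3,3]=p
    W=np.linalg.inv(T@np.array(m["tool_from_camera"]))
    m["rvec"]=R.from_matrix(W[:3,:3]).as_rotvec();m["tvec"]=W[:3,3]
    return im,d,m
def cloud(m,d):
    vv,uu=np.mgrid[0:400,0:640];uv=np.c_[uu.ravel(),vv.ravel()];P=deproj(m,uv,d.ravel());P[d.ravel()==0]=np.nan
    return uv,P
E
python3 - <<'E'
from mv import *
im,d,m=wrist("w1");uv,P=cloud(m,d)
print("bench",np.nanmedian(P[:,2]))
n=(abs(P[:,0]-.507)<.04)&(abs(P[:,1]-.274)<.04)
s=n&(P[:,2]>.058)&(P[:,2]<.075);print(s.sum(),P[s].mean(0),P[s].min(0),P[s].max(0),uv[s].mean(0))
need([.507,.274,.09],[0,1,0])
for v in("top","side"):
    p,_=cams.read_camera(v);cv2.imwrite(f"pics/{v}1.png",p)
E
```

```text
bench -0.00046182920652620973<stdin>:5: RuntimeWarning: Mean of empty slice.
  ret = um.true_divide(
Traceback (most recent call last):
ValueError: zero-size array to reduction operation minimum which has no identity
```

View pics/w1.png

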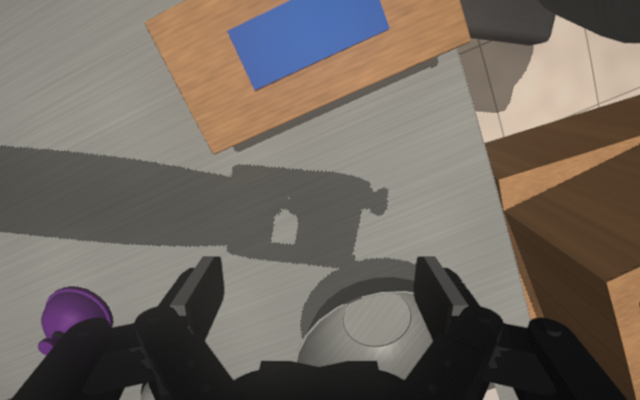

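The picture shows the wrist view looking down toward the robot, with the fingers at the bottom (rows 260+). No move happened because every row must carry all the keys. I resend the move, going 4 cm nearer the bell so the fingers don't hide it.

Request:
play_rows --steps '[{"claw":0,"tx":2.8,"ty":0,"tz":-2,"ax":0,"ay":-2,"az":0},{"claw":0,"tx":5.6,"ty":0,"tz":-4,"ax":0,"ay":-4,"az":0},{"claw":0,"tx":8.4,"ty":0,"tz":-6,"ax":0,"ay":-6,"az":0},{"claw":0,"tx":11.2,"ty":0,"tz":-8,"ax":0,"ay":-8,"az":0},{"claw":0,"tx":14,"ty":0,"tz":-10,"ax":0,"ay":-10,"az":0},{"claw":0,"tx":16.8,"ty":0,"tz":-12,"ax":0,"ay":-12,"az":0},{"claw":0,"tx":19.6,"ty":0,"tz":-14,"ax":0,"ay":-14,"az":0},{"claw":0,"tx":22.4,"ty":0,"tz":-16,"ax":0,"ay":-16,"az":0},{"claw":0,"tx":25.2,"ty":0.5,"tz":-18,"ax":0,"ay":-18,"az":0},{"claw":0,"tx":28,"ty":1,"tz":-20,"ax":0,"ay":-20,"az":0},{"claw":0,"tx":30.8,"ty":2,"tz":-22,"ax":0,"ay":-22,"az":0},{"claw":0,"tx":33.3,"ty":3,"tz":-23.3,"ax":0,"ay":-23.3,"az":0}]' --grip_force 40

```text
time: 1.15
eef_pos: [0.4814, 0.272, 0.2012]
tcp_rot: [0.707, 0.0, 0.0, -0.707]
contact_force: [0.6, 0.8, -0.2]
opening: -0.001
```

Request:
play_rows --steps '[{"claw":0,"tx":0,"ty":0,"tz":0,"ax":0,"ay":0,"az":0},{"claw":0,"tx":0,"ty":0,"tz":0,"ax":0,"ay":0,"az":0},{"claw":0,"tx":0,"ty":0,"tz":0,"ax":0,"ay":0,"az":0}]'

```text
time: 1.4
eef_pos: [0.4804, 0.2744, 0.2013]
tcp_rot: [-0.707, 0.0, -0.0, 0.707]
contact_force: [1.1, 0.7, 0.7]
opening: 0.001
```

Run:
```python
from mv import *
im,d,m=wrist("w1b");uv,P=cloud(m,d)
print("bench",np.nanmedian(P[:,2]))
need([.507,.274,.085],[0,1,0])
n=(abs(P[:,0]-.507)<.03)&(abs(P[:,1]-.274)<.03)
s=n&(P[:,2]>.058)&(P[:,2]<.075);print(s.sum(),P[s].mean(0) if s.any() else 0,P[s].min(0),P[s].max(0),uv[s].mean(0))
for v in("top",):
    p,_=cams.read_camera(v);cv2.imwrite(f"pics/{v}1.png",p)
```

```text
bench 9.776434115815746e-06
t 1.45 pos [0.4803 0.2749 0.2016] F [-0.03  0.55 -0.2 ] op 0.005
axes x,y,z: [[1.0, 0.0, 0.0], [0.0, 0.0, -1.0], [-0.0, 1.0, 0.0]]
shift cm [ 2.67 11.66 -0.1 ]
rotvec deg [-0.03  0.03  0.01]
rotvec deg [ 1.0000e-02 -1.7997e+02  4.0000e-02]
459 [0.50519381 0.27684681 0.06497237] [0.4955713  0.26606163 0.05906451] [0.51685278 0.28774191 0.0672482 ] [320.98257081 208.79084967]
```

View pics/w1b.png

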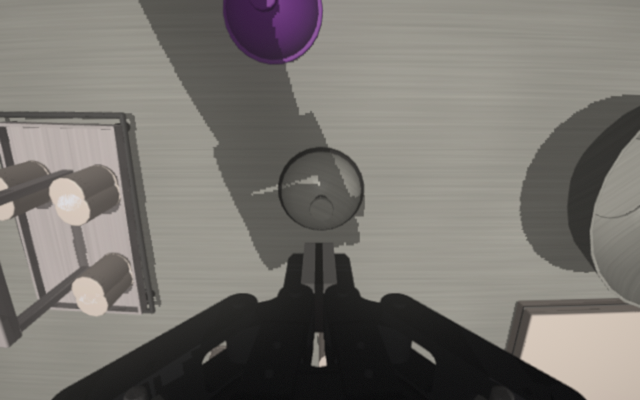

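View pics/top1.png

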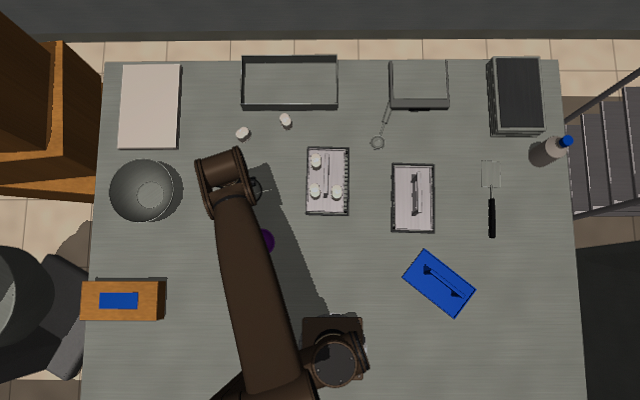

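The wrist view shows the bell dome at (321,189) and its head at (321,206). The tray is at left with its moulds, and the closed fingertips are at (320,245). Wrist and top measurements agree on the head at about (0.506, 0.276). I move over it, then go down.

Request:
play_rows --steps '[{"claw":0,"tx":1.3,"ty":0,"tz":0.1,"ax":0,"ay":0,"az":0},{"claw":0,"tx":2.6,"ty":2,"tz":0.1,"ax":0,"ay":0,"az":0},{"claw":0,"tx":2.6,"ty":5,"tz":0.1,"ax":0,"ay":0,"az":0},{"claw":0,"tx":2.6,"ty":8,"tz":0.1,"ax":0,"ay":0,"az":0},{"claw":0,"tx":2.6,"ty":10.5,"tz":0.1,"ax":0,"ay":0,"az":0},{"claw":0,"tx":2.6,"ty":12,"tz":0.1,"ax":0,"ay":0,"az":0},{"claw":0,"tx":2.6,"ty":12.6,"tz":0.1,"ax":0,"ay":0,"az":0},{"claw":0,"tx":2.6,"ty":12.6,"tz":0.1,"ax":0,"ay":0,"az":0},{"claw":0,"tx":2.6,"ty":12.6,"tz":0.1,"ax":0,"ay":0,"az":0}]'

```text
time: 2.25
eef_pos: [0.507, 0.2761, 0.0763]
tcp_rot: [-0.707, -0.001, -0.0, 0.707]
contact_force: [-0.4, -0.4, -0.7]
opening: -0.002
```

Run:
```python
from mv import *
need([.506,.276,.058],[0,1,0])
im,d,m=wrist("w2")
```

```text
t 2.25 pos [0.507  0.2761 0.0763] F [-0.44 -0.37 -0.69] op -0.002
axes x,y,z: [[1.0, 0.001, 0.001], [0.001, 0.001, -1.0], [-0.001, 1.0, 0.001]]
shift cm [-0.1   1.83 -0.01]
rotvec deg [-0.03  0.06  0.08]
rotvec deg [ 1.2000e-01 -1.7994e+02  5.0000e-02]
```

View pics/w2.png

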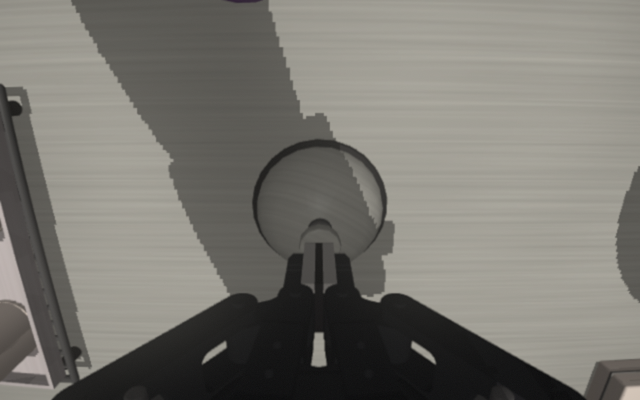

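The fingertips (319,243) are centred over the plunger head (320,235). I press in small steps.

Request:
play_rows --steps '[{"claw":0,"tx":0,"ty":0.4,"tz":0,"ax":0,"ay":0,"az":0},{"claw":0,"tx":0,"ty":0.8,"tz":0,"ax":0,"ay":0,"az":0},{"claw":0,"tx":0,"ty":1.1,"tz":0,"ax":0,"ay":0,"az":0},{"claw":0,"tx":0,"ty":1.4,"tz":0,"ax":0,"ay":0,"az":0},{"claw":0,"tx":0,"ty":1.4,"tz":0,"ax":0,"ay":0,"az":0},{"claw":0,"tx":0,"ty":1.4,"tz":0,"ax":0,"ay":0,"az":0}]'

```text
time: 2.8
eef_pos: [0.5072, 0.2754, 0.062]
tcp_rot: [-0.707, -0.0, -0.001, 0.707]
contact_force: [-0.6, 0.9, 2.7]
opening: 0.001
```

Request:
play_rows --steps '[{"claw":0,"tx":0,"ty":0.2,"tz":0,"ax":0,"ay":0,"az":0},{"claw":0,"tx":0,"ty":0.4,"tz":0,"ax":0,"ay":0,"az":0},{"claw":0,"tx":0,"ty":0.4,"tz":0,"ax":0,"ay":0,"az":0},{"claw":0,"tx":0,"ty":0.4,"tz":0,"ax":0,"ay":0,"az":0}]'

```text
time: 3.13
eef_pos: [0.5072, 0.2754, 0.058]
tcp_rot: [-0.707, -0.0, -0.0, 0.707]
contact_force: [-1.3, -0.5, 4.7]
opening: -0.002
```

Force is about 4.7 N at 0.058 m, so it is nearly at the stop. I push slightly further until the force rises clearly above the spring's 4.8 N.

Request:
play_rows --steps '[{"claw":0,"tx":0,"ty":0.1,"tz":0,"ax":0,"ay":0,"az":0},{"claw":0,"tx":0,"ty":0.15,"tz":0,"ax":0,"ay":0,"az":0},{"claw":0,"tx":0,"ty":0.15,"tz":0,"ax":0,"ay":0,"az":0},{"claw":0,"tx":0,"ty":0.15,"tz":0,"ax":0,"ay":0,"az":0}]'

```text
time: 3.47
eef_pos: [0.5073, 0.2754, 0.058]
tcp_rot: [-0.707, -0.0, -0.0, 0.707]
contact_force: [-3.1, -0.9, 12.9]
opening: -0.005
```

The force rose to 12.9 N with no further motion, so the plunger is at its stop. I go up and across to look at the tray.

Request:
play_rows --steps '[{"claw":0,"tx":0,"ty":-1.5,"tz":0,"ax":0,"ay":0,"az":0},{"claw":0,"tx":0,"ty":-5,"tz":0,"ax":0,"ay":0,"az":0},{"claw":0,"tx":0,"ty":-9,"tz":0,"ax":0,"ay":0,"az":0},{"claw":0,"tx":0,"ty":-13,"tz":0,"ax":0,"ay":0,"az":0},{"claw":0,"tx":0,"ty":-17,"tz":-2,"ax":0,"ay":0,"az":0},{"claw":0,"tx":0,"ty":-19,"tz":-5.5,"ax":0,"ay":0,"az":0},{"claw":5,"tx":0,"ty":-19,"tz":-9.5,"ax":0,"ay":0,"az":0},{"claw":5,"tx":0,"ty":-19,"tz":-13.5,"ax":0,"ay":0,"az":0},{"claw":5,"tx":0,"ty":-19,"tz":-17.5,"ax":0,"ay":0,"az":0},{"claw":5,"tx":0.5,"ty":-19,"tz":-21.5,"ax":0,"ay":0,"az":0},{"claw":5,"tx":1,"ty":-19,"tz":-24.5,"ax":0,"ay":0,"az":0},{"claw":5,"tx":1.3,"ty":-19,"tz":-25.9,"ax":0,"ay":0,"az":0}]'

```text
time: 4.47
eef_pos: [0.5192, 0.0126, 0.2448]
tcp_rot: [0.708, -0.002, 0.001, -0.707]
contact_force: [-0.6, 0.1, 0.6]
opening: 0.585
```

Request:
play_rows --steps '[{"claw":5,"tx":0,"ty":0,"tz":0,"ax":0,"ay":0,"az":0},{"claw":5,"tx":0,"ty":0,"tz":0,"ax":0,"ay":0,"az":0},{"claw":5,"tx":0,"ty":0,"tz":0,"ax":0,"ay":0,"az":0},{"claw":5,"tx":0,"ty":0,"tz":0,"ax":0,"ay":0,"az":0}]'

```text
time: 4.8
eef_pos: [0.5193, 0.0172, 0.2453]
tcp_rot: [-0.707, -0.0, 0.001, 0.707]
contact_force: [0.2, 0.3, -0.7]
opening: 0.583
```

Run:
```python
from mv import *
im,d,m=wrist("w3");uv,P=cloud(m,d)
n=(abs(P[:,0]-.537)<.09)&(abs(P[:,1]-.017)<.03)&(P[:,2]>.11)&(P[:,2]<.15)
q=P[n];print(n.sum(),"ztop",np.percentile(q[:,2],[5,50,95]),q.min(0),q.max(0))
t=n&(P[:,2]>.131);q=P[t]
e=cv2.fitLine(q[:,:2].astype(np.float32),cv2.DIST_HUBER,0,.001,.001).ravel();print("line",e,np.degrees(np.arctan2(e[1],e[0])))
r=cv2.minAreaRect((q[:,:2]*1000).astype(np.float32));print(r, q.mean(0))
need([.537,.017,.165],[-e[1],e[0],0])
```

```text
2190 ztop [0.13569065 0.13720344 0.13838235] [0.47404966 0.01011562 0.12345998] [0.59872011 0.02717406 0.1393884 ]
line [ 0.9989968  -0.04478142  0.53168356  0.01883961] -2.5666447
((536.4627075195312, 18.680152893066406), (12.024445533752441, 124.7943115234375), 87.43211364746094) [0.53168354 0.01883961 0.1371628 ]
t 4.85 pos [0.5193 0.0173 0.2455] F [ 0.28 -0.27  0.62] op 0.581
axes x,y,z: [[1.0, 0.002, -0.001], [-0.001, 0.0, -1.0], [-0.002, 1.0, 0.0]]
shift cm [ 1.77  8.05 -0.04]
rotvec deg [-0.01  2.66 -0.04]
rotvec deg [-6.0000e-02 -1.7734e+02  2.0000e-02]
```

View pics/w3.png

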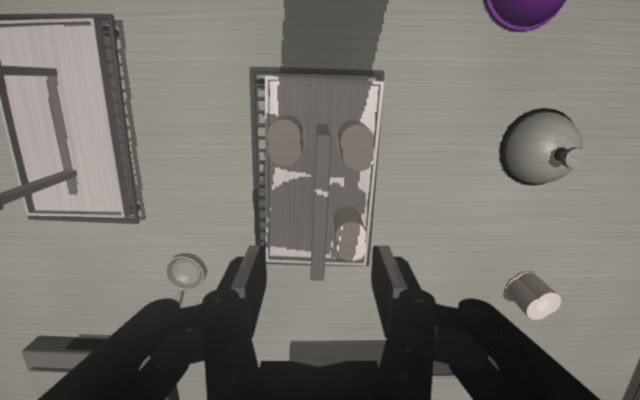

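The wrist view shows the bar running from (322,130) to (318,275) between the open fingers at (250,260) and (390,260). The three moulds are standing at (285,140), (357,140) and (350,235). The bar's centre is (0.5365, 0.0185) and its yaw is −2.6°. I go down with the jaws across it.

Request:
play_rows --steps '[{"claw":5,"tx":0.9,"ty":1,"tz":0.1,"ax":0,"ay":1.3,"az":0},{"claw":5,"tx":1.7,"ty":3,"tz":0.1,"ax":0,"ay":2.6,"az":0},{"claw":5,"tx":1.7,"ty":5.5,"tz":0.1,"ax":0,"ay":2.6,"az":0},{"claw":5,"tx":1.7,"ty":8,"tz":0.1,"ax":0,"ay":2.6,"az":0},{"claw":5,"tx":1.7,"ty":10,"tz":0.1,"ax":0,"ay":2.6,"az":0},{"claw":5,"tx":1.7,"ty":11.5,"tz":0.1,"ax":0,"ay":2.6,"az":0},{"claw":5,"tx":1.7,"ty":12.7,"tz":0.1,"ax":0,"ay":2.6,"az":0},{"claw":5,"tx":1.7,"ty":13.4,"tz":0.1,"ax":0,"ay":2.6,"az":0},{"claw":5,"tx":1.7,"ty":13.4,"tz":0.1,"ax":0,"ay":2.6,"az":0},{"claw":5,"tx":1.7,"ty":13.4,"tz":0.1,"ax":0,"ay":2.6,"az":0}]'

```text
time: 5.68
eef_pos: [0.5369, 0.0175, 0.1122]
tcp_rot: [0.707, -0.016, 0.016, -0.707]
contact_force: [-0.6, -0.3, -0.4]
opening: 0.585
```

Run:
```python
from mv import *
need([.5365,.0185,.111],[.0448,.999,0])
im,d,m=wrist("w4")
p,_=cams.read_camera("side");cv2.imwrite("pics/side4.png",cv2.resize(p[140:260,220:400],None,fx=4,fy=4))
```

```text
t 5.6833 pos [0.5369 0.0175 0.1122] F [-0.6  -0.32 -0.41] op 0.585
axes x,y,z: [[0.999, -0.045, 0.0], [0.0, -0.0, -1.0], [0.045, 0.999, -0.0]]
shift cm [-0.05  0.12  0.1 ]
rotvec deg [ 0.   -0.    0.02]
rotvec deg [-4.0e-02  1.8e+02  1.0e-02]
```

View pics/w4.png

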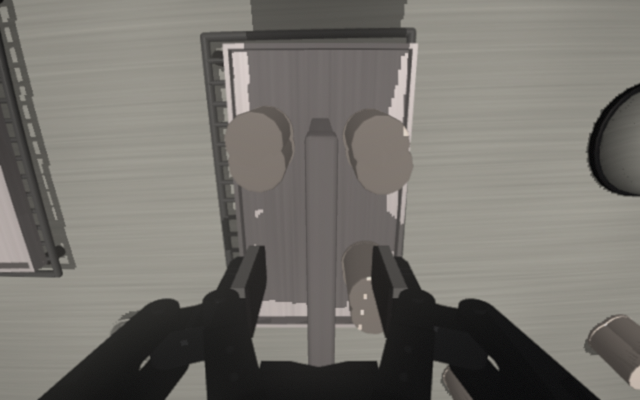

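View pics/side4.png

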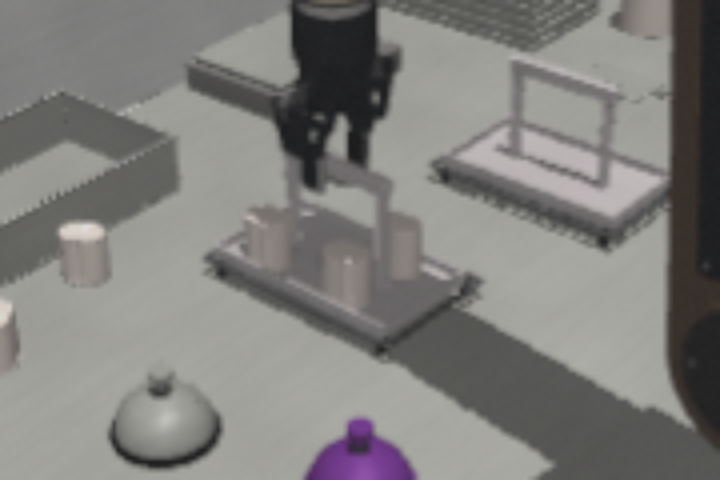

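The bar (320,240) is centred between the pads, and the bell's head is back up. I close gradually.

Request:
play_rows --steps '[{"claw":4,"tx":0,"ty":0.1,"tz":0.05,"ax":0,"ay":0,"az":0},{"claw":3,"tx":0,"ty":0.1,"tz":0.05,"ax":0,"ay":0,"az":0},{"claw":2.4,"tx":0,"ty":0.1,"tz":0.05,"ax":0,"ay":0,"az":0},{"claw":2,"tx":0,"ty":0.1,"tz":0.05,"ax":0,"ay":0,"az":0},{"claw":1.7,"tx":0,"ty":0.1,"tz":0.05,"ax":0,"ay":0,"az":0},{"claw":1.4,"tx":0,"ty":0.1,"tz":0.05,"ax":0,"ay":0,"az":0},{"claw":1.2,"tx":0,"ty":0.1,"tz":0.05,"ax":0,"ay":0,"az":0},{"claw":1,"tx":0,"ty":0.1,"tz":0.05,"ax":0,"ay":0,"az":0},{"claw":0.6,"tx":0,"ty":0.1,"tz":0.05,"ax":0,"ay":0,"az":0},{"claw":0,"tx":0,"ty":0.1,"tz":0.05,"ax":0,"ay":0,"az":0},{"claw":0,"tx":0,"ty":0.1,"tz":0.05,"ax":0,"ay":0,"az":0},{"claw":0,"tx":0,"ty":0.1,"tz":0.05,"ax":0,"ay":0,"az":0}]' --grip_force 30

```text
time: 6.78
eef_pos: [0.5367, 0.0181, 0.111]
tcp_rot: [-0.707, 0.016, -0.016, 0.707]
contact_force: [0.4, 4.7, 1.8]
opening: 0.137
```

Request:
play_rows --steps '[{"claw":0,"tx":0,"ty":0,"tz":0,"ax":0,"ay":0,"az":0},{"claw":0,"tx":0,"ty":0,"tz":0,"ax":0,"ay":0,"az":0},{"claw":0,"tx":0,"ty":0,"tz":0,"ax":0,"ay":0,"az":0},{"claw":0,"tx":0,"ty":0,"tz":0,"ax":0,"ay":0,"az":0}]' --grip_force 70

```text
time: 7.12
eef_pos: [0.5367, 0.0178, 0.111]
tcp_rot: [-0.707, 0.016, -0.016, 0.707]
contact_force: [-0.3, 5.0, 2.8]
opening: 0.127
```

Gripped, with a 5 N sideways preload. I relieve it, then lift slowly.

Request:
play_rows --steps '[{"claw":0,"tx":0,"ty":0,"tz":0.05,"ax":0,"ay":0,"az":0},{"claw":0,"tx":0,"ty":0,"tz":0.08,"ax":0,"ay":0,"az":0},{"claw":0,"tx":0,"ty":0,"tz":0.08,"ax":0,"ay":0,"az":0},{"claw":0,"tx":0,"ty":-0.1,"tz":0.08,"ax":0,"ay":0,"az":0},{"claw":0,"tx":0,"ty":-0.2,"tz":0.08,"ax":0,"ay":0,"az":0},{"claw":0,"tx":0,"ty":-0.35,"tz":0.08,"ax":0,"ay":0,"az":0},{"claw":0,"tx":0,"ty":-0.5,"tz":0.08,"ax":0,"ay":0,"az":0},{"claw":0,"tx":0,"ty":-0.7,"tz":0.08,"ax":0,"ay":0,"az":0},{"claw":0,"tx":0,"ty":-0.9,"tz":0.08,"ax":0,"ay":0,"az":0},{"claw":0,"tx":0,"ty":-1,"tz":0.08,"ax":0,"ay":0,"az":0},{"claw":0,"tx":0,"ty":-1,"tz":0.08,"ax":0,"ay":0,"az":0}]' --grip_force 70

```text
time: 8.03
eef_pos: [0.5369, 0.0184, 0.1212]
tcp_rot: [0.707, -0.016, 0.016, -0.707]
contact_force: [-0.4, 0.1, -5.6]
opening: 0.13
```

Run:
```python
from mv import *
s,_,_=axes();print(np.round(s["wrist_torque"],3),np.round(s["contact_force"],2),s["opening"])
im,d,m=wrist("w5")
p,_=cams.read_camera("side");cv2.imwrite("pics/side5.png",cv2.resize(p[140:260,220:400],None,fx=4,fy=4))
```

```text
[-0.027 -0.086 -0.034] [-0.39  0.07 -5.62] 0.1296807365819916
```

View pics/w5.png

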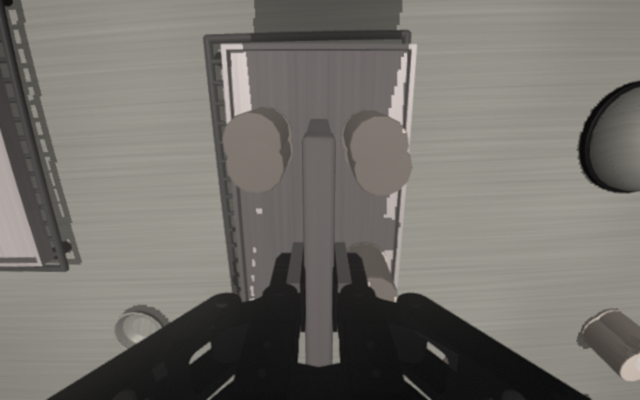

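View pics/side5.png

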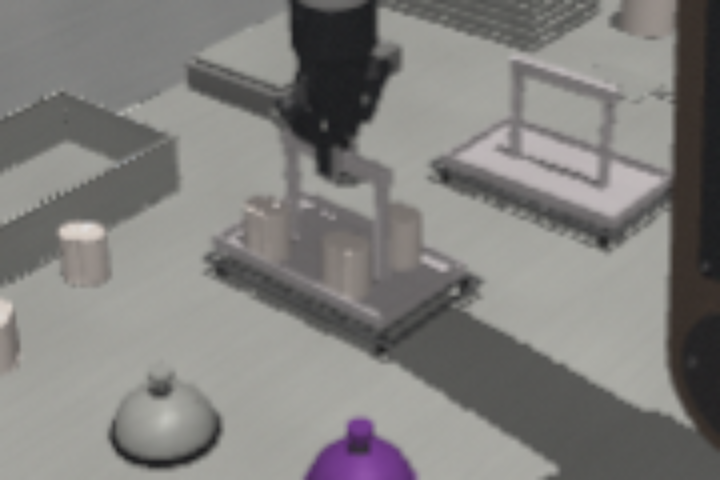

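The tray is 1 cm up with its full weight (5.7 N) on the gripper. It is level and the three moulds are standing, with two at (257,150) and (378,150) in the wrist view. I continue straight up gently, to 14 cm in total.

Request:
play_rows --steps '[{"claw":0,"tx":0,"ty":-0.2,"tz":0,"ax":0,"ay":0,"az":0},{"claw":0,"tx":0,"ty":-0.5,"tz":0,"ax":0,"ay":0,"az":0},{"claw":0,"tx":0,"ty":-1,"tz":0,"ax":0,"ay":0,"az":0},{"claw":0,"tx":0,"ty":-1.6,"tz":0,"ax":0,"ay":0,"az":0},{"claw":0,"tx":0,"ty":-2.3,"tz":0,"ax":0,"ay":0,"az":0},{"claw":0,"tx":0,"ty":-3,"tz":0,"ax":0,"ay":0,"az":0},{"claw":0,"tx":0,"ty":-3.7,"tz":0,"ax":0,"ay":0,"az":0},{"claw":0,"tx":0,"ty":-4.4,"tz":0,"ax":0,"ay":0,"az":0},{"claw":0,"tx":0,"ty":-5.1,"tz":0,"ax":0,"ay":0,"az":0},{"claw":0,"tx":0,"ty":-5.8,"tz":0,"ax":0,"ay":0,"az":0},{"claw":0,"tx":0,"ty":-6.3,"tz":0,"ax":0,"ay":0,"az":0},{"claw":0,"tx":0,"ty":-6.5,"tz":0,"ax":0,"ay":0,"az":0}]'

```text
time: 9.13
eef_pos: [0.5373, 0.0184, 0.1872]
tcp_rot: [0.707, -0.015, 0.017, -0.707]
contact_force: [-0.4, 0.8, -5.7]
opening: 0.124
```

Request:
play_rows --steps '[{"claw":0,"tx":0,"ty":-0.2,"tz":0,"ax":0,"ay":0,"az":0},{"claw":0,"tx":0,"ty":-0.5,"tz":0,"ax":0,"ay":0,"az":0},{"claw":0,"tx":0,"ty":-1,"tz":0,"ax":0,"ay":0,"az":0},{"claw":0,"tx":0,"ty":-1.6,"tz":0,"ax":0,"ay":0,"az":0},{"claw":0,"tx":0,"ty":-2.3,"tz":0,"ax":0,"ay":0,"az":0},{"claw":0,"tx":0,"ty":-3,"tz":0,"ax":0,"ay":0,"az":0},{"claw":0,"tx":0,"ty":-3.7,"tz":0,"ax":0,"ay":0,"az":0},{"claw":0,"tx":0,"ty":-4.4,"tz":0,"ax":0,"ay":0,"az":0},{"claw":0,"tx":0,"ty":-5.1,"tz":0,"ax":0,"ay":0,"az":0},{"claw":0,"tx":0,"ty":-5.8,"tz":0,"ax":0,"ay":0,"az":0},{"claw":0,"tx":0,"ty":-6.3,"tz":0,"ax":0,"ay":0,"az":0},{"claw":0,"tx":0,"ty":-6.5,"tz":0,"ax":0,"ay":0,"az":0}]'

```text
time: 10.13
eef_pos: [0.5372, 0.0184, 0.2522]
tcp_rot: [0.707, -0.015, 0.017, -0.707]
contact_force: [0.1, -0.3, -5.8]
opening: 0.127
```

Request:
play_rows --steps '[{"claw":0,"tx":0,"ty":0,"tz":0,"ax":0,"ay":0,"az":0},{"claw":0,"tx":0,"ty":0,"tz":0,"ax":0,"ay":0,"az":0},{"claw":0,"tx":0,"ty":0,"tz":0,"ax":0,"ay":0,"az":0},{"claw":0,"tx":0,"ty":0,"tz":0,"ax":0,"ay":0,"az":0},{"claw":0,"tx":0,"ty":0,"tz":0,"ax":0,"ay":0,"az":0},{"claw":0,"tx":0,"ty":0,"tz":0,"ax":0,"ay":0,"az":0}]'

```text
time: 10.63
eef_pos: [0.5366, 0.0185, 0.2504]
tcp_rot: [-0.707, 0.016, -0.016, 0.707]
contact_force: [-0.1, -0.8, -6.5]
opening: 0.125
```

Run:
```python
from mv import *
s,_,_=axes();print(s["time"],np.round(s["eef_pos"],4),np.round(s["contact_force"],2),s["opening"],np.abs(s["dq"]).max())
im,d,m=wrist("w6");uv,P=cloud(m,d)
# plate plane, z in lifted range
n=(abs(P[:,0]-.53)<.11)&(abs(P[:,1]-.017)<.07)&(P[:,2]>.145)&(P[:,2]<.18)
q=P[n];A=np.c_[q[:,:2],np.ones(len(q))];c=np.linalg.lstsq(A,q[:,2],rcond=None)[0];print("plate",n.sum(),np.median(q[:,2]),"slopes deg",np.degrees(c[:2]))
p,_=cams.read_camera("side");cv2.imwrite("pics/side6.png",cv2.resize(p[110:280,200:460],None,fx=3,fy=3))
p,_=cams.read_camera("top");cv2.imwrite("pics/top6.png",p)
```

```text
10.6333 [0.5366 0.0185 0.2504] [-0.15 -0.84 -6.55] 0.1254305362874477 0.0060252196749742215
plate 26488 0.16303084709015625 slopes deg [-0.15648443  0.28609001]
```

View pics/w6.png

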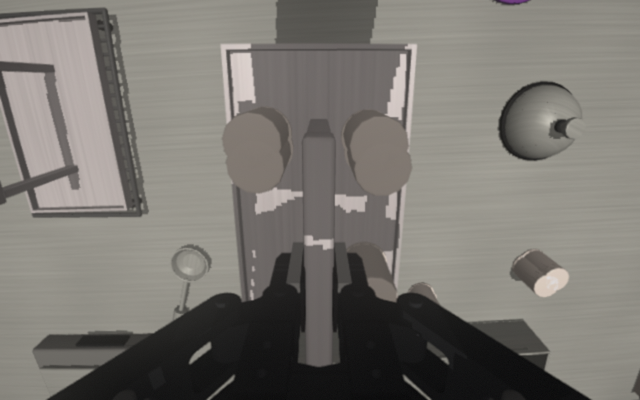

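View pics/side6.png

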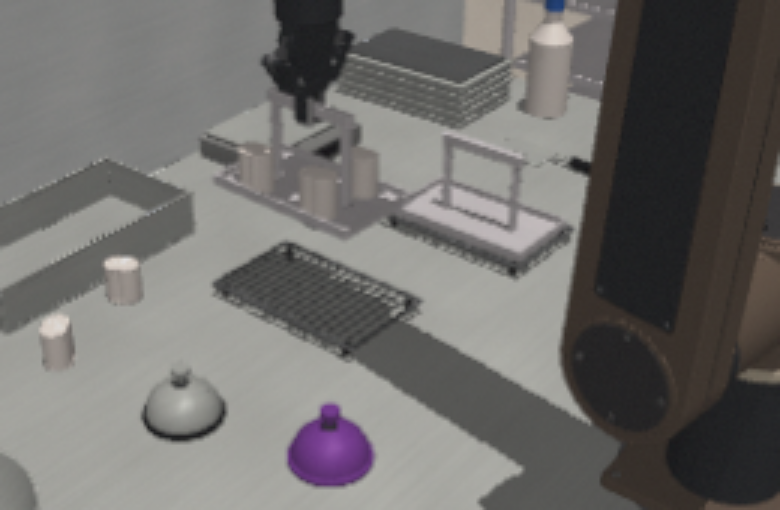

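View pics/top6.png

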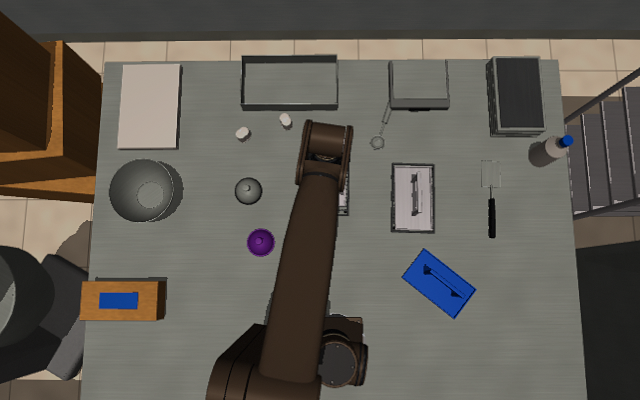

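The wrist view shows two moulds at (257,150) and (378,150), and the side view shows all three standing on the level tray at about (310,185), high above the empty rack at (315,295). The top view shows everything else where it was. Tray clearance is about 13.9 cm and the tilt is under 0.3°. I hand it in.

Run:
```python
from plant import ctrl
print(ctrl.sign_off())
```

```text
the job is handed in; nothing more can be done
None
```

I rang the steel bell, then lifted the loaded tray straight up by its handle. I handed the job in at about 10.8 s with the tray still held in the air.

- **Bell:** I pressed the plunger with the closed fingers until it stopped at 0.058 m. The force rose to 12.9 N with no further travel, and the plunger came back up when released.
- **Tray:** It hangs about 13.9 cm above its rack, level to within 0.3°, with joint speeds near zero. The gripper carries its full weight, about 6 N, at a 70 N grip setting.
- **Moulds and bench:** The last pictures show all three moulds standing on the tray and nothing else on the bench visibly moved.

No check failed. Two readings were slightly off:
- The gripper read an opening of about 10.7 mm on the 12 mm bar, but the grip stayed steady.
- Just after closing on the bar there was a 5 N sideways force, which I relieved before lifting.

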